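# Refit the headrest insert in the head board

### The arm

A 7-joint arm with a two-finger parallel gripper is mounted at the origin on the work surface. World frame = base frame: x ahead of the robot, y to its left, z up, the work surface at z = 0. Lengths are in m, angles in rad, forces in N, time in s.
With the tool pointing down it reaches from about 0.35 to 0.9 m from the base axis. Payload 8.1 kg.
Tool frame: the origin (TCP) lies between the finger pads; the fingertips stand 17 mm ahead of it and the grasp point (between the pads) lies 2 mm behind it; z points along the fingers, y is the line along which they close (so a half turn about z gives the same grasp; the last joint's range is limited). The gripper opens to 92 mm and grips with 3 to 60 N. Pads are 19 mm wide; open, the fingers measure 130 mm over their backs; the gripper's body (75 mm by 190 mm) begins 47 mm behind the grasp point.
Start: joints at [1.132, 0.434, 0.025, 1.573, -0.012, 1.134, -0.075], TCP at [0.206, -0.59, 0.244] pointing down, gripper open.
Joint ranges: [-2.62, 2.62], [-0.44, 2.09], [-1.27, 1.32], [0.08, 2.57], [-1.32, 4.46], [0.12, 2], [-2.74, 2.74]. Speed limits (rad/s): [2.22, 2.22, 3.01, 3.01, 3.14, 3.14, 3.14].

### API

Orientations are given as a rotation vector (axis times angle).
In Python, from cell import observe, get_image, calibration, sign_off, look_for, regions_of, landmark_of gives the robot as it stands.
- The arm moves only by the tool jog_arm, never from a script. Its argument "plan" is a list of rows, each an object with "offset": the shift along the tool's x, y, z normalised to -1 to 1, where 1 is 0.15 m, a list of three; "twist": the turn, a rotation vector about the tool's x, y, z normalised to -1 to 1, where 1 is 2 pi rad, a list of three; "fingers": the gripper command: -1 is shut, 1 is fully open, values between are in proportion. In form: [{"offset": [x, y, z], "twist": [ax, ay, az], "fingers": fingers}, ...]. A call has 1 to 20 rows; each row is the pose to reach, as a shift and turn from the pose commanded when the call began, along the tool's axes at that moment, turning the shorter way round; what a row does not reach only later rows make up. A row lasts 1/8 s, in which the tool goes at most 62.5 mm and 10.7 degrees, less where a joint would pass 70% of its speed; a pose out of reach is approached as far as the arm can. A call with a number of a shift or a turn outside -1 to 1 is refused whole. A call with a gripper value outside its range is refused whole. The fingers move at their own pace and stop on an object; "newtons" is the grip in N (left out, the last holds). Time passes only in rows, so rows that repeat a pose let the fingers close. It gives the time, the measured TCP pose, the force, the opening and the grip force at its end, in the units of the state.
- observe(): the state, without advancing time (a new reading comes with each control period).
- get_image(name): name is "scene" or "top" or "wrist"; returns the picture (384x512x3 uint8, red, green, blue); there is no depth.
- calibration(name): a dict with "fov_y" (degrees; the focal length in pixels is half the picture's height over the tangent of half this angle, whatever the lens; pixels are square), "cx", "cy" (the principal point, pixels), "k1" (the pictures are not rectified: a ray, as slopes to the right and down, at radius r is drawn at 1 + k1 r^2 times it, then the intrinsics apply), "position" and "attitude" of the camera in the world. Camera axes: x right, y down, z forward; pixel columns grow to the right and rows downward; lengths in m; the calibration is good to about 2 mm. A picture is of the moment at which its call begins: read the wrist's pose just before it. calibration takes no time and is no camera call; for the wrist camera it gives the pose at the moment of the call.
- sign_off(): hands the job in; it is judged then, once.
Trained networks look in the newest picture that a camera, given by its name, has taken for a name from the list of things; names that differ only in an ending like _2 or _b are one class to them, and where a whole thing is asked for, a point or a joint stands for the part that bears it (a point fixed in the world has none). Each returns a list of dicts, best first, with "conf" (0 to 1); they miss things now and then, are a little off and sometimes report something else, mostly with a low value. They report only what shows in the picture. A call takes as long as a camera call.
- look_for(thing, camera): "box" ([left, top, width, height] as shares, 0 to 1, of the picture: columns of its width, rows of its height, round what is visible of it).
- regions_of(thing, camera): "region" (384x512 bool, what is visible of it) and "box" ([left, top, width, height] as shares, 0 to 1, of the picture: columns of its width, rows of its height, round what is visible of it).
- landmark_of(thing, camera): "at" ([row, column] as shares, 0 to 1, of the picture: columns of its width, rows of its height: a listed point, or the origin of a listed thing).
The state is a dict: "clock": time; "joints": joint angles; "dq": joint speeds; "joint_efforts": joint torques, N m; "position": TCP position; "ee_rot": TCP orientation; "force": force on the tool from outside, world axes, zero at the start; "ft_torque": the same for the moment, N m; "width": opening from 0.0 (shut) to 1.0 (fully open); "gripper_force": force on a finger pad.
Only numpy, scipy, OpenCV 4.12 (cv2) and the standard library are available. Lean on these libraries where they do the work, as an engineer would, in place of code of your own. Each camera call takes 0.05 s, during which the arm holds its last target. There are 200 camera calls.

### The job

Fit the clean blue headrest insert back into the bay of the black head board without forcing it: tuck its front edge (white line) under the aluminium retaining lip, then lower the raised rear edge and press it down until the green sprung catch snaps back over it, so that the insert lies flat and fully home, and let go. The carrier frame that holds lip and catch is clamped a little further forward or back each time, so feel for it; leave the spray bottle, the spacer plate and the indexing bar where they are.

Things in the scene. Friction and masses are not known exactly. Their poses are not given: they have to be found in the camera images.
- ridge (a point): Centre of the neck ridge on the loose headrest insert: the part to grasp. A blue block 40 mm thick (insert's x), 120 long (y), its top 27.5 mm above this point, edges rounded 10 mm, sides flat. 20 mm behind the plate's centre (+x), 35.5 mm above its underside. Axes are the insert's: x from front edge (white line) to rear edge (green mark), y across, z up out of the plate.
- insert: Centre of the insert's dark grey carrier plate, at its underside: 220 (x) x 170 (y) x 8 mm; the insert weighs 0.45 to 0.65 kg, centre of mass about 11 mm in front of here. It starts flat on the table. In front of the ridge lies a dished blue pad (top 20 mm above the underside) (30 at its sides) between wings (38, |y| 56 to 76); behind it a strip 18 mm high, to x = 62 mm. Axes: the insert's.
- front_edge (a point): Middle of the insert plate's front lower edge (the white-line end): 110 mm in front (-x) of the plate's centre, at its underside. This edge goes under the lip. Axes: the insert's.
- rear_edge (a point): Middle of the insert plate's rear lower edge (the green-mark end): 110 mm behind (+x) the plate's centre, at its underside. The last 48 mm of plate before this edge are bare (8 mm thick), a place to press. Axes: the insert's.
- board: The head board's base plate, carbon black, 364 (x) x 290 (y) x 9 mm, fixed on the table; origin at the centre of its underside. On it lies the carrier frame, a black ring 320 x 270 mm and 13 mm high, with the lip near the robot (-x) and the green catch at +x. The frame is clamped fast anywhere up to 16 mm to -x or +x of its middle setting: not reported, to be felt or seen.
- bay (a point): Centre of the base plate's top, 9 mm above the table: the flat floor of the bay, which is the frame's opening. Axes are the board's: x from lip to catch, y across, z up. At the frame's middle setting the bay's front wall is at x = -112, its rear wall at +111 mm from here (they shift with the frame); its side walls are at y = +-87.5 mm, the frame's top at z = 13 mm.
- lip (a point): Where the lip's free lower edge is at the frame's middle setting. The lip, an aluminium strip 150 mm wide, 4 thick, overhangs the bay 14 mm from the front wall, underside 10 mm above the floor. At 0.2 rad tilt the plate's front edge goes some 9 mm under it before binding, and on to the front wall as the rear is lowered. Lip to rear wall: 209 mm, so the insert cannot drop in flat. Axes: board's.
- catch (a joint): Travel of the sprung catch in m: 0 at rest, 0.009 pushed back (+x). 36 mm wide, mid rear wall. At rest its nose stands 6 mm out over the bay, flat underside 9.5 mm above the floor, upper face sloping 28 degrees from upright to 23 mm above the floor. Pressed down with about 5 to 12 N, the plate's rear edge pushes it back, then it snaps out over the plate; the insert's weight alone does not do it.
- bottle_center (a point): Spray bottle, black with a white trigger head, 68 mm across, 220 mm tall; this point is 110 mm above its foot. Bystander.
- spacer_center (a point): Black spacer plate 95 x 125 x 12 mm with six round holes, lying flat; its centre. Bystander.
- bar_center (a point): Black indexing bar 32 x 200 x 16 mm with two round studs 10 mm high on top and white dots, lying flat; its centre. Bystander.

How it is judged:
On the way:
1. the front edge is down in the front end of the bay while the rear edge is still raised (x of front_edge in the frame of bay between -0.134 and -0.082 m and z of front_edge in the frame of bay below 0.006 m and y of front_edge in the frame of bay between -0.012 and 0.012 m and z of rear_edge in the frame of bay above 0.012 m), for 0.1 s.
At the end, for the whole second after the job is handed in: The insert lies flat on the floor of the bay, its front edge under the lip and its rear edge under the catch (it can lie flat there in no other way): both edges within 3 mm of the floor, tilted less than 0.03 rad, and the catch sprung back to within 2 mm of rest (x of front_edge in the frame of bay between -0.134 and -0.088 m and y of front_edge in the frame of bay between -0.006 and 0.006 m and z of each of front_edge, rear_edge in the frame of bay below 0.003 m and angle between ridge's own z axis and vertical below 0.03 rad and value of joint catch below 0.002 m); the robot touches nothing.
It fails at once if the spray bottle is moved by more than 30 mm or tipped (distance of bottle_center from where it was at the start of the episode above 0.03 m or angle between bottle_center's own z axis and vertical above 0.4 rad).
It fails at once if the spacer plate is moved by more than 30 mm (distance of spacer_center from where it was at the start of the episode above 0.03 m).
It fails at once if the indexing bar is moved by more than 30 mm (distance of bar_center from where it was at the start of the episode above 0.03 m).
It fails at once if the insert is forced against the board with more than 60 N (contact force between insert and board above 60 N).
It also fails if it takes over 48 s, if anything falls off the work surface, if the arm or the gripper's body presses on something with over 40 N, if the wrist force passes 120 N, or if a joint passes its speed limit or range.

## Working session

There is one attempt and no reset: what is moved stays moved. The work goes in short steps, Python scripts to look and compute and a tool call to move; the robot and the scene stay as the last step left them, time stands still between calls to the robot, and variables do not carry over. Pictures are saved under pics/ and viewed, at most 10 in all, crops included, and the job is handed in when it is done.

Besides the shell and the picture viewer there is one more tool, called as name([rows], argument=value, ...), one row to a line, values as JSON. jog_arm: Moves the arm, as the interface text tells. Scaled input: -1 to 1 covers 0.15 m each way for a shift and 2 pi rad each way for a turn. Its arguments: {"type":"object","properties":{"plan":{"type":"array","items":{"type":"object","properties":{"offset":{"type":"array","items":{"type":"number","minimum":-1,"maximum":1}},"twist":{"type":"array","items":{"type":"number","minimum":-1,"maximum":1}},"fingers":{"type":"number"}}}},"newtons":{"type":"number"}},"required":["plan"]}

```bash
mkdir -p pics; ls
cat > h.py <<'E'
import numpy as np, cv2
from scipy.spatial.transform import Rotation as R
from cell import *
def cam(n):
    c=calibration(n); return c
def att(a):
    a=np.array(a,float)
    if a.shape==(3,3): return a
    return R.from_rotvec(a).as_matrix() if a.size==3 else R.from_quat(a).as_matrix()
def ray(c,u,v):
    f=192/np.tan(np.radians(c['fov_y'])/2)
    d=np.array([(u-c['cx'])/f,(v-c['cy'])/f]); p=d.copy()
    for _ in range(20): p=d/(1+c['k1']*(p@p))
    return att(c['attitude'])@np.array([p[0],p[1],1.])
def onz(c,u,v,z):
    d=ray(c,u,v); P=np.array(c['position']); return P+d*(z-P[2])/d[2]
def proj(c,X):
    f=192/np.tan(np.radians(c['fov_y'])/2)
    p=att(c['attitude']).T@(np.array(X)-c['position']); p=p[:2]/p[2]
    p=p*(1+c['k1']*(p@p)); return p*f+[c['cx'],c['cy']]
E
python3 - <<'E'
from h import *
ims=[]
for n in ['scene','top']:
    im=get_image(n); cv2.imwrite(f'pics/{n}0.png',im[:,:,::-1]); c=calibration(n); print(n,c)
    for t,z in [('ridge',.0355),('insert',0),('front_edge',0),('rear_edge',0),('board',0),('bay',.009),('lip',.019),('bottle_center',.11),('spacer_center',.006),('bar_center',.008),('catch',.02)]:
        for l in landmark_of(t,n)[:1]:
            r,k=l['at']; u,v=k*512,r*384
            print(t,round(l['conf'],2),np.round([u,v]),np.round(onz(c,u,v,z),3))
print(observe())
E
```

```text
pics
scene {'fov_y': 43.20753358015309, 'cx': 254.1849344302645, 'cy': 200.42637088524785, 'k1': -0.09205563462971608, 'position': array([ 1.30742163, -0.505756  ,  0.63499764]), 'attitude': array([-1.91625812, -1.05935884,  0.57966191])}
ridge 0.94 [304. 181.] [0.493 0.158 0.035]
insert 0.74 [228. 263.] [ 0.63  -0.139  0.   ]
front_edge 0.98 [278. 174.] [0.377 0.161 0.   ]
rear_edge 0.95 [322. 211.] [0.58  0.149 0.   ]
board 0.82 [154. 234.] [ 0.456 -0.228  0.   ]
bay 0.81 [156. 233.] [ 0.466 -0.227  0.009]
lip 0.9 [134. 210.] [ 0.368 -0.239  0.019]
bottle_center 0.68 [228. 265.] [ 0.752 -0.203  0.11 ]
spacer_center 0.93 [329. 275.] [0.774 0.009 0.006]
bar_center 0.86 [406. 234.] [0.761 0.238 0.008]Traceback (most recent call last):
  File "<stdin>", line 6, in <module>
ValueError: it knows: bar_center, bay, board, bottle_center, front_edge, insert, lip, rear_edge, ridge, spacer_center
```

Run:
```python
from h import *
for n in ['top']:
    im=get_image(n); cv2.imwrite(f'pics/{n}0.png',im[:,:,::-1]); c=calibration(n); print(n,c)
    for t,z in [('ridge',.0355),('insert',0),('front_edge',0),('rear_edge',0),('board',0),('bay',.009),('lip',.019),('bottle_center',.11),('spacer_center',.006),('bar_center',.008)]:
        for l in landmark_of(t,n)[:1]:
            r,k=l['at']; u,v=k*512,r*384
            print(t,round(l['conf'],2),np.round([u,v]),np.round(onz(c,u,v,z),3))
print(observe())
a=cv2.imread('pics/scene0.png');b=cv2.imread('pics/top0.png')
cv2.imwrite('pics/both0.png',cv2.resize(np.hstack([b,a]),(800,300)))
```

```text
top {'fov_y': 48.83355952940996, 'cx': 255.85862984853918, 'cy': 188.11848201593781, 'k1': 0.0505970640293424, 'position': array([ 0.48249862, -0.01665197,  1.1099766 ]), 'attitude': array([-2.22462008,  2.16685075, -0.10766   ])}
ridge 0.81 [178. 212.] [0.496 0.153 0.036]
insert 0.71 [177. 219.] [0.477 0.161 0.   ]
front_edge 0.79 [172. 264.] [0.364 0.168 0.   ]
rear_edge 0.73 [181. 178.] [0.585 0.153 0.   ]
board 0.81 [324. 229.] [ 0.462 -0.225  0.   ]
bay 0.83 [326. 228.] [ 0.464 -0.228  0.009]
lip 0.62 [330. 267.] [ 0.365 -0.237  0.019]
bottle_center 0.58 [326. 114.] [ 0.74  -0.204  0.11 ]
spacer_center 0.75 [241. 110.] [0.77  0.001 0.006]
bar_center 0.87 [149. 112.] [0.756 0.242 0.008]
{'clock': 1.1, 'joints': array([ 1.13242933,  0.43450047,  0.02499094,  1.57318319, -0.01164054,
        1.1340291 , -0.07510469]), 'dq': array([ 1.00202784e-03,  3.37835140e-04, -6.22275664e-04,  3.64331714e-04,
        8.62693064e-06, -1.14098065e-04,  3.51935083e-04]), 'joint_efforts': array([-3.47389150e-04, -6.67679358e+01,  9.83173549e-01, -3.14804649e+01,
       -6.08342676e-02,  3.28448473e-02,  1.31898032e-04]), 'position': array([ 0.20592871, -0.59011084,  0.24374794]), 'ee_rot': array([3.09743256e+00, 5.24792330e-01, 5.30888771e-05]), 'force': array([0.64862399, 0.08643499, 0.30373864]), 'ft_torque': array([-0.03573714, -0.04050882,  0.03761732]), 'gripper_force': 0.0, 'width': 1.001147326133131}
```

View pics/top0.png

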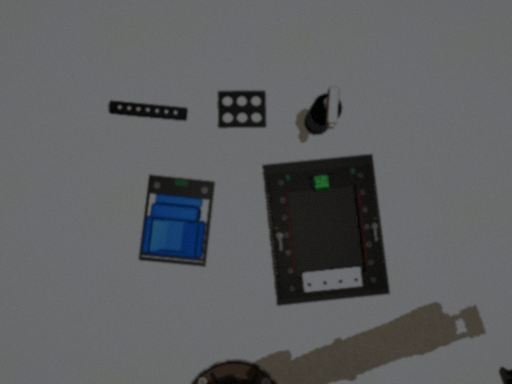

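View pics/scene0.png

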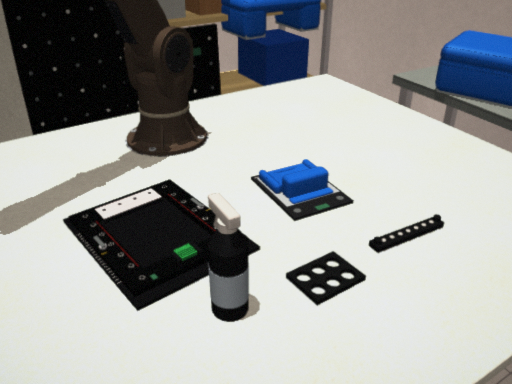

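The top view shows the insert at about (177,219) px, white line toward the robot, and the board at about (325,229) px with the lip plate near the robot and the green catch at (321,182). Next I fit the outlines for yaw.

Run:
```python
from h import *
get_image('top'); c=calibration('top')
for t,z in [('insert',.008),('board',.011)]:
    m=regions_of(t,'top')[0]; print(t,m['conf'])
    cn=max(cv2.findContours(m['region'].astype(np.uint8),0,1)[0],key=cv2.contourArea)[:,0]
    P=np.array([onz(c,u,v,z)[:2] for u,v in cn],np.float32)
    r=cv2.minAreaRect(P*1000); print(r, np.round(cv2.boxPoints(r)))
o=observe(); print(np.round(R.from_rotvec(o['ee_rot']).as_matrix(),3))
w=calibration('wrist');Rt=R.from_rotvec(o['ee_rot']).as_matrix(); print(w, Rt.T@(np.array(w['position'])-o['position']),Rt.T@att(w['attitude']))
```

```text
insert 0.94
((475.09844970703125, 158.63986206054688), (172.97108459472656, 218.91632080078125), 85.65106201171875) [[359.  81.]
 [578.  64.]
 [591. 237.]
 [373. 253.]]
board 0.97
((463.58917236328125, -224.76339721679688), (361.7983703613281, 291.98382568359375), 7.275389194488525) [[ 266. -103.]
 [ 303. -392.]
 [ 662. -347.]
 [ 625.  -57.]]
[[ 0.944  0.329 -0.   ]
 [ 0.329 -0.944 -0.   ]
 [-0.     0.    -1.   ]]
{'fov_y': 64.98541597719905, 'cx': 255.2797227554143, 'cy': 194.77206742475187, 'k1': 0.02275654620695192, 'position': array([ 0.28310556, -0.5625461 ,  0.3852641 ]), 'attitude': array([ 2.34785282, -1.66640938, -0.2594823 ])} [ 0.08198325 -0.00060373 -0.14154115] [[ 5.84675943e-04 -9.52861259e-01 -3.03405800e-01]
 [ 9.99999709e-01  7.05866728e-04 -2.89767983e-04]
 [ 4.90272744e-04 -3.03405542e-01  9.52861394e-01]]
```

jog_arm([
  {"offset": [0.3,-0.3,0],"twist": [0,0,-0.028],"fingers": 1},
  {"offset": [0.6,-0.6,0],"twist": [0,0,-0.056],"fingers": 1},
  {"offset": [0.9,-0.9,0],"twist": [0,0,-0.084],"fingers": 1},
  {"offset": [1,-1,0],"twist": [0,0,-0.112],"fingers": 1},
  {"offset": [1,-1,0],"twist": [0,0,-0.14],"fingers": 1},
  {"offset": [1,-1,0],"twist": [0,0,-0.168],"fingers": 1},
  {"offset": [1,-1,0],"twist": [0,0,-0.184],"fingers": 1},
])

```text
clock: 2.12
position: [0.2982, -0.399, 0.2439]
ee_rot: [2.302, 2.137, -0.0]
force: [-0.5, 0.3, -0.6]
width: 0.999
gripper_force: 0.0
```

jog_arm([
  {"offset": [0.4,0.37,0],"twist": [0,0,0],"fingers": 1},
  {"offset": [0.8,0.74,0],"twist": [0,0,0],"fingers": 1},
  {"offset": [1,0.93,0],"twist": [0,0,0],"fingers": 1},
  {"offset": [1,0.93,0],"twist": [0,0,0],"fingers": 1},
])

```text
clock: 2.62
position: [0.452, -0.2568, 0.2441]
ee_rot: [2.301, 2.139, 0.003]
force: [-0.5, -0.7, 1.3]
width: 0.998
gripper_force: 0.0
```

Run:
```python
from h import *
o=observe(); print(o['clock'],o['position'],o['ee_rot'],o['force'],o['joints'])
c=calibration('wrist'); im=get_image('wrist'); np.save('w1.npy',c,allow_pickle=True)
cv2.imwrite('pics/w1.png',im[:,:,::-1])
# predicted board marks
b=np.array([.4636,-.2248]);y=.127;A=np.array([[np.cos(y),-np.sin(y)],[np.sin(y),np.cos(y)]])
for n,p in dict(lipedge0=(-.098,0,.019+.004),catch=(.105,0,.0185),fr=(-.160,0,.022),re=(.160,0,.022),bfr=(-.182,0,.009),bre=(.182,0,.009)).items():
    print(n,np.round(proj(c,np.r_[b+A@p[:2],p[2]])))
```

```text
2.625 [ 0.45204905 -0.25678652  0.24405769] [2.30072476 2.13856313 0.00332036] [-0.45075746 -0.69641621  1.3058802 ] [ 0.71302072  0.29437035 -0.3761661   1.80293985  0.12018227  1.06551721
  0.22036584]
lipedge0 [184. 159.]
catch [350. 125.]
fr [135. 169.]
re [399. 115.]
bfr [122. 170.]
bre [412. 111.]
```

View pics/w1.png

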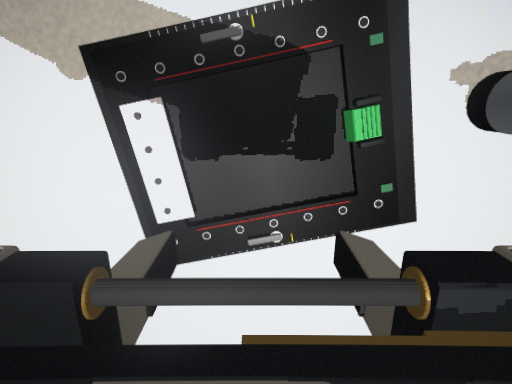

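The wrist view shows the lip's free edge from (163,97) to (195,217), the rear wall top edge at (341,46)–(357,192), and the green catch nose at (346,124). I convert these to board coordinates.

Run:
```python
from h import *
c=np.load('w1.npy',allow_pickle=True).item()
b=np.array([.4636,-.2248]);y=.127;A=np.array([[np.cos(y),-np.sin(y)],[np.sin(y),np.cos(y)]])
def f(n,u,v,z):
    p=onz(c,u,v,z); print(n,np.round(p[:2],4),np.round(A.T@(p[:2]-b),4))
f('lip',163,97,.023);f('lip',195,217,.023);f('lipback',119,105,.023);f('lipback',150,224,.023)
f('rw',341,46,.022);f('rw',357,192,.022);f('catch',345,110,.028);f('catch',347,138,.028)
f('r',155,80,.022);f('r',333,41,.022);f('r',198,229,.022);f('r',351,201,.022)
f('bc',407,0,.009);f('bc',415,220,.009);f('bc',81,46,.022);f('bc',146,235,.022)
# detect precise edges via gradient along lines: lip free edge
im=cv2.imread('pics/w1.png').astype(float).sum(2)
P=[]
for v in range(105,212,8):
    u0=163+(v-97)*32/120; us=np.arange(int(u0)-12,int(u0)+12); g=-np.diff(cv2.GaussianBlur(im,(3,3),0)[v,us]); i=g.argmax(); P.append(A.T@(onz(c,us[i]+.5,v,.023)[:2]-b))
P=np.array(P); print(np.round(P,4)); print(np.polyfit(P[:,1],P[:,0],1))
```

```text
lip [ 0.353  -0.1647] [-0.1021  0.0737]
lip [ 0.3696 -0.3132] [-0.1045 -0.0758]
lipback [ 0.3015 -0.1699] [-0.1538  0.075 ]
lipback [ 0.3103 -0.3185] [-0.164  -0.0736]
rw [ 0.5546 -0.1266] [0.1027 0.0858]
rw [ 0.5774 -0.2949] [ 0.104 -0.084]
catch [ 0.5588 -0.1937] [0.0983 0.0188]
catch [ 0.5617 -0.2255] [ 0.0972 -0.0131]
r [ 0.3468 -0.1461] [-0.1059  0.0928]
r [ 0.5459 -0.1211] [0.0948 0.0925]
r [ 0.371  -0.3306] [-0.1052 -0.0933]
r [ 0.5701 -0.3064] [ 0.0953 -0.0944]
bc [ 0.6278 -0.086 ] [0.1804 0.1169]
bc [ 0.6598 -0.3443] [ 0.1795 -0.1434]
bc [ 0.2736 -0.1071] [-0.1735  0.1408]
bc [ 0.3019 -0.334 ] [-0.1742 -0.0879]
[[-0.1041  0.0652]
 [-0.1044  0.0563]
 [-0.1047  0.0472]
 [-0.1051  0.0379]
 [-0.1042  0.0283]
 [-0.1046  0.0187]
 [-0.1049  0.009 ]
 [-0.1052 -0.0009]
 [-0.1044 -0.0112]
 [-0.1047 -0.0215]
 [-0.105  -0.0319]
 [-0.1041 -0.0427]
 [-0.1044 -0.0535]
 [-0.1048 -0.0645]]
[ 0.00084178 -0.10462135]
```

jog_arm([
  {"offset": [0.4,0,0],"twist": [0,0,0],"fingers": 1},
  {"offset": [0.8,0,0],"twist": [0,0,0],"fingers": 1},
  {"offset": [1,0,0],"twist": [0,0,0],"fingers": 1},
])

```text
clock: 3.05
position: [0.4603, -0.1094, 0.2439]
ee_rot: [2.306, 2.133, -0.0]
force: [0.1, -0.1, -0.0]
width: 1.003
gripper_force: 0.0
```

jog_arm([
  {"offset": [0.4,0,0],"twist": [0,0,0],"fingers": 1},
  {"offset": [0.8,0,0],"twist": [0,0,0],"fingers": 1},
  {"offset": [1,0,0],"twist": [0,0,0],"fingers": 1},
])

```text
clock: 3.42
position: [0.4725, 0.0401, 0.244]
ee_rot: [2.306, 2.133, 0.001]
force: [-0.2, -0.9, 0.8]
width: 1.003
gripper_force: 0.0
```

jog_arm([
  {"offset": [0.4,0.05,0],"twist": [0,0,0],"fingers": 1},
  {"offset": [0.78,0.07,0],"twist": [0,0,0],"fingers": 1},
  {"offset": [0.78,0.07,0],"twist": [0,0,0],"fingers": 1},
  {"offset": [0.78,0.07,0],"twist": [0,0,0],"fingers": 1},
])

```text
clock: 3.92
position: [0.4925, 0.1525, 0.2434]
ee_rot: [2.308, 2.13, -0.002]
force: [0.7, -1.4, -0.4]
width: 0.999
gripper_force: 0.0
```

Run:
```python
from h import *
o=observe(); print(o['clock'],o['position'],o['ee_rot'],o['force'])
c=calibration('wrist'); im=get_image('wrist'); np.save('w2.npy',c,allow_pickle=True)
cv2.imwrite('pics/w2.png',im[:,:,::-1])
for t,z in [('ridge',.0355),('front_edge',0),('rear_edge',0)]:
    for l in landmark_of(t,'wrist')[:1]:
        r,k=l['at']; print(t,l['conf'],[k*512,r*384],onz(c,k*512,r*384,z))
b=np.array([.475,.159]);y=-.076;A=np.array([[np.cos(y),-np.sin(y)],[np.sin(y),np.cos(y)]])
for n,p in dict(rfl=(0,.06,.06),rfr=(0,-.06,.06),rbl=(.04,.06,.06),pfl=(-.11,.085,.008),pbl=(.11,.085,.008),pbr=(.11,-.085,.008),pfr=(-.11,-.085,.008)).items():
    print(n,np.round(proj(c,np.r_[b+A@p[:2],p[2]])))
```

```text
3.925 [0.49253229 0.15246455 0.24338313] [ 2.30833568e+00  2.13003499e+00 -2.12159777e-03] [ 0.70722382 -1.43142051 -0.44562809]
ridge 0.62 [257.6896, 166.8096] [0.49500587 0.15832973 0.0355    ]
front_edge 0.8 [158.6176, 158.8992] [0.36830019 0.17092877 0.        ]
rear_edge 0.65 [325.2224, 161.088] [0.582229   0.15100079 0.        ]
rfl [239. 116.]
rfr [241. 223.]
rbl [277. 116.]
pfl [147.  92.]
pbl [334.  91.]
pbr [324. 224.]
pfr [161. 225.]
```

View pics/w2.png

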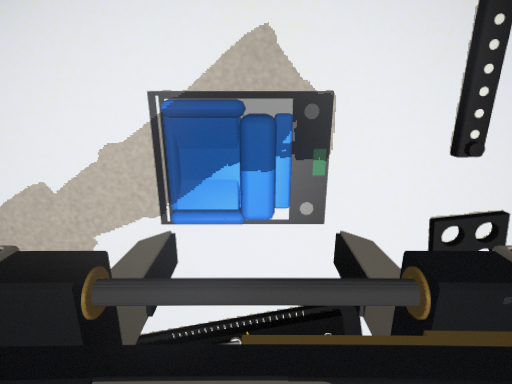

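jog_arm([
  {"offset": [0.03,0.013,0.4],"twist": [0,0,0],"fingers": 1},
  {"offset": [0.033,0.014,0.8],"twist": [0,0,0],"fingers": 1},
  {"offset": [0.033,0.014,1],"twist": [0,0,0],"fingers": 1},
  {"offset": [0.033,0.014,1],"twist": [0,0,0],"fingers": 1},
])

```text
clock: 4.62
position: [0.4936, 0.1574, 0.092]
ee_rot: [-2.308, -2.13, 0.007]
force: [0.9, 0.0, 1.3]
width: 1.003
gripper_force: 0.0
```

jog_arm([
  {"offset": [0,0,0.15],"twist": [0,0,0],"fingers": 1},
  {"offset": [0,0,0.33],"twist": [0,0,0],"fingers": 1},
  {"offset": [0,0,0.33],"twist": [0,0,0],"fingers": 1},
])

```text
clock: 5.0
position: [0.4949, 0.1584, 0.0446]
ee_rot: [2.308, 2.131, -0.002]
force: [-0.0, 0.3, 0.9]
width: 1.002
gripper_force: 0.0
```

jog_arm([
  {"offset": [0,0,0],"twist": [0,0,0],"fingers": -0.5},
  {"offset": [0,0,0],"twist": [0,0,0],"fingers": -1},
  {"offset": [0,0,0],"twist": [0,0,0],"fingers": -1},
  {"offset": [0,0,0],"twist": [0,0,0],"fingers": -1},
  {"offset": [0,0,0],"twist": [0,0,0],"fingers": -1},
], newtons=35)

```text
clock: 5.62
position: [0.4949, 0.1591, 0.0443]
ee_rot: [2.307, 2.132, 0.0]
force: [-0.3, -0.2, -0.8]
width: 0.506
gripper_force: 0.0
```

jog_arm([
  {"offset": [0,0,0],"twist": [0,0,0],"fingers": -1},
  {"offset": [0,0,0],"twist": [0,0,0],"fingers": -1},
  {"offset": [0,0,0],"twist": [0,0,0],"fingers": -1},
], newtons=35)

```text
clock: 6.0
position: [0.4949, 0.1591, 0.0442]
ee_rot: [2.307, 2.132, -0.0]
force: [0.9, -0.5, 0.5]
width: 0.432
gripper_force: 35.0
```

jog_arm([
  {"offset": [0,0,-0.1],"twist": [0,0,0],"fingers": -1},
  {"offset": [0,0,-0.3],"twist": [0,0,0],"fingers": -1},
  {"offset": [0,0,-0.6],"twist": [0,0,0],"fingers": -1},
  {"offset": [0,0,-0.8],"twist": [0,0,0],"fingers": -1},
  {"offset": [0,0,-0.8],"twist": [0,0,0],"fingers": -1},
])

```text
clock: 6.62
position: [0.4959, 0.1597, 0.1666]
ee_rot: [2.306, 2.131, 0.006]
force: [-1.0, 0.6, -6.8]
width: 0.434
gripper_force: 35.0
```

jog_arm([
  {"offset": [-0.2,0,0],"twist": [0,0,0],"fingers": -1},
  {"offset": [-0.5,0,0],"twist": [0,0,0],"fingers": -1},
  {"offset": [-0.8,0.04,0],"twist": [0,0,0],"fingers": -1},
  {"offset": [-1,0.08,0],"twist": [0,0,0],"fingers": -1},
])

```text
clock: 7.12
position: [0.4935, 0.0059, 0.1626]
ee_rot: [-2.308, -2.129, 0.005]
force: [0.6, 0.1, -5.4]
width: 0.432
gripper_force: 35.0
```

jog_arm([
  {"offset": [-0.3,0,0],"twist": [0,0,0],"fingers": -1},
  {"offset": [-0.6,0,0],"twist": [0,0,0],"fingers": -1},
  {"offset": [-0.9,0.04,0],"twist": [0,0,0],"fingers": -1},
  {"offset": [-1,0.08,0],"twist": [0,0,0],"fingers": -1},
])

```text
clock: 7.62
position: [0.4934, -0.1454, 0.1625]
ee_rot: [-2.311, -2.126, 0.005]
force: [0.2, 0.1, -6.2]
width: 0.432
gripper_force: 35.0
```

jog_arm([
  {"offset": [-0.2,0,0],"twist": [0,0,-0.016],"fingers": -1},
  {"offset": [-0.4,0,0],"twist": [0,0,-0.033],"fingers": -1},
  {"offset": [-0.53,0,0],"twist": [0,0,-0.033],"fingers": -1},
  {"offset": [-0.53,0,0],"twist": [0,0,-0.033],"fingers": -1},
])

```text
clock: 8.12
position: [0.4882, -0.2221, 0.1634]
ee_rot: [-2.079, -2.353, 0.001]
force: [-0.4, 0.6, -4.9]
width: 0.439
gripper_force: 35.0
```

jog_arm([
  {"offset": [0,0,0],"twist": [-0.016,0,0],"fingers": -1},
  {"offset": [0,0,0],"twist": [-0.032,0,0],"fingers": -1},
  {"offset": [0,0,0],"twist": [-0.032,0,0],"fingers": -1},
  {"offset": [0,0,0],"twist": [-0.032,0,0],"fingers": -1},
])

```text
clock: 8.62
position: [0.4893, -0.2203, 0.1644]
ee_rot: [1.982, 2.255, 0.226]
force: [-0.0, -0.3, -4.7]
width: 0.434
gripper_force: 35.0
```

```bash
cat >> h.py <<'E'
B=np.array([.4636,-.2248,.009]);YB=.127
RB=R.from_euler('z',YB).as_matrix()
RT0=np.array([[0,1,0],[1,0,0],[0,0,-1.]])   # tool axes in insert axes: tool x=+y, y=+x, z=-z
G=np.array([.020,.0016,.0442])
def ins(o,G=G):
    Rt=R.from_rotvec(o['ee_rot']).as_matrix(); Ri=RB.T@Rt@RT0.T
    p=RB.T@(np.array(o['position'])-B)-Ri@G
    return p,Ri
def rep(G=G):
    o=observe(); p,Ri=ins(o,G); F=RB.T@np.array(o['force'])
    fe=p+Ri@[-.11,0,0]; re=p+Ri@[.11,0,0]
    print('t',o['clock'],'FE',np.round(fe,4),'RE',np.round(re,4),'tilt',round(np.arctan2(Ri[2,0],Ri[0,0]),4),'yaw',round(np.arctan2(Ri[1,0],Ri[0,0]),4),'roll',round(Ri[2,1],4),'F',np.round(F,1),'w',round(o['width'],3))
    return o
def go(fe,tilt,G=G):
    "offset/twist (normalised) to bring front edge to fe (bay frame) at tilt"
    o=observe();Rt=R.from_rotvec(o['ee_rot']).as_matrix()
    Ri=R.from_euler('y',-tilt).as_matrix(); T=B+RB@(np.array(fe)+Ri@(G+[.11,0,0])); Rn=RB@Ri@RT0
    print('go',fe,tilt,np.round(Rt.T@(T-o['position'])/.15,3),np.round(R.from_matrix(Rt.T@Rn).as_rotvec()/2/np.pi,4))
E
python3 - <<'E'
from h import *
rep(); c=calibration('wrist');im=get_image('wrist');cv2.imwrite('pics/w3.png',im[:,:,::-1])
go([-.093,0,.02],.2); go([-.093,0,.004],.2)
E
```

```text
t 8.625 FE [-0.0926 -0.0005  0.0863] RE [ 0.1231 -0.0002  0.13  ] tilt 0.1997 yaw 0.0015 roll 0.0005 F [-0.1 -0.3 -4.7] w 0.434
go [-0.093, 0, 0.02] 0.2 [ 0.003 -0.094  0.432] [ 0.     -0.0001  0.0003]
go [-0.093, 0, 0.004] 0.2 [ 0.003 -0.115  0.537] [ 0.     -0.0001  0.0003]
```

View pics/w3.png

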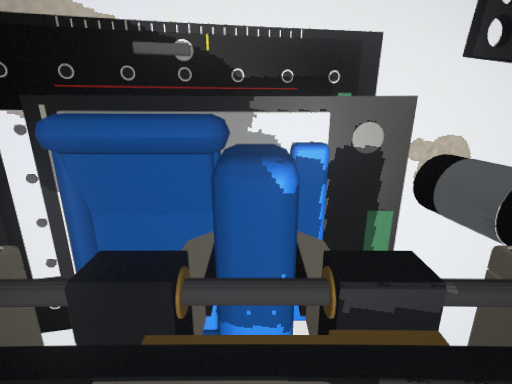

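The insert is held square and tilted above the bay; its left plate corners show at (24,97) and (417,97). I check these against the predicted corners, then descend.

Run:
```python
from h import *
o=observe();p,Ri=ins(o);c=calibration('wrist')
for q in [(-.11,.085,.008),(.11,.085,.008),(0,.06,.053),(.04,.06,.053)]:
    print(q,np.round(proj(c,B+RB@(p+Ri@q)),1))
```

```text
(-0.11, 0.085, 0.008) [21.4 96.8]
(0.11, 0.085, 0.008) [417.9  97.6]
(0, 0.06, 0.053) [211.9 157.2]
(0.04, 0.06, 0.053) [301.8 157.2]
```

jog_arm([
  {"offset": [0,-0.03,0.14],"twist": [0,0,0],"fingers": -1},
  {"offset": [0,-0.06,0.28],"twist": [0,0,0],"fingers": -1},
  {"offset": [0.003,-0.094,0.43],"twist": [0,0,0],"fingers": -1},
  {"offset": [0.003,-0.094,0.43],"twist": [0,0,0],"fingers": -1},
  {"offset": [0.003,-0.094,0.43],"twist": [0,0,0],"fingers": -1},
])

```text
clock: 9.3
position: [0.489, -0.2204, 0.099]
ee_rot: [1.98, 2.254, 0.228]
force: [1.1, -0.7, -5.1]
width: 0.432
gripper_force: 35.0
```

Run:
```python
from h import *
rep(); go([-.093,0,.006],.2); go([-.093,0,.002],.2); go([-.093,0,0],.2)
```

```text
t 9.3 FE [-0.0927 -0.0008  0.0206] RE [ 0.1228 -0.0003  0.0647] tilt 0.2017 yaw 0.0023 roll -0.0002 F [ 1.  -0.9 -5.1] w 0.432
go [-0.093, 0, 0.006] 0.2 [ 0.003 -0.021  0.096] [ 0.0003 -0.      0.0004]
go [-0.093, 0, 0.002] 0.2 [ 0.003 -0.026  0.123] [ 0.0003 -0.      0.0004]
go [-0.093, 0, 0] 0.2 [ 0.003 -0.029  0.136] [ 0.0003 -0.      0.0004]
```

jog_arm([
  {"offset": [0.003,-0.01,0.05],"twist": [0,0,0],"fingers": -1},
  {"offset": [0.003,-0.021,0.096],"twist": [0,0,0],"fingers": -1},
  {"offset": [0.003,-0.025,0.116],"twist": [0,0,0],"fingers": -1},
  {"offset": [0.003,-0.027,0.125],"twist": [0,0,0],"fingers": -1},
  {"offset": [0.003,-0.028,0.13],"twist": [0,0,0],"fingers": -1},
  {"offset": [0.003,-0.028,0.13],"twist": [0,0,0],"fingers": -1},
])

```text
clock: 10.05
position: [0.4877, -0.2204, 0.0784]
ee_rot: [1.981, 2.253, 0.227]
force: [-0.6, 0.8, -5.1]
width: 0.436
gripper_force: 35.0
```

Run:
```python
from h import *
rep(); go([-.103,0,0.0005],.2); go([-.108,0,0.0005],.2);go([-.113,0,0.0005],.2)
```

```text
t 10.05 FE [-0.0941 -0.0005  0.0001] RE [ 0.1215 -0.0002  0.044 ] tilt 0.2012 yaw 0.0014 roll -0.0001 F [-0.5  0.8 -5.1] w 0.436
go [-0.103, 0, 0.0005] 0.2 [ 0.002 -0.057 -0.014] [ 0.0002 -0.      0.0002]
go [-0.108, 0, 0.0005] 0.2 [ 0.002 -0.09  -0.02 ] [ 0.0002 -0.      0.0002]
go [-0.113, 0, 0.0005] 0.2 [ 0.002 -0.123 -0.027] [ 0.0002 -0.      0.0002]
```

jog_arm([
  {"offset": [0.002,-0.03,-0.006],"twist": [0,0,0],"fingers": -1},
  {"offset": [0.002,-0.06,-0.012],"twist": [0,0,0],"fingers": -1},
  {"offset": [0.002,-0.08,-0.016],"twist": [0,0,0],"fingers": -1},
  {"offset": [0.002,-0.1,-0.02],"twist": [0,0,0],"fingers": -1},
  {"offset": [0.002,-0.1,-0.02],"twist": [0,0,0],"fingers": -1},
])

```text
clock: 10.68
position: [0.472, -0.2222, 0.0782]
ee_rot: [1.982, 2.253, 0.227]
force: [-0.9, 0.2, -3.8]
width: 0.434
gripper_force: 35.0
```

Run:
```python
from h import *
rep(); go([-.113,0,0],.18); go([-.113,0,0],.15);go([-.116,0,0],.12);go([-.1175,0,0],.1)
```

```text
t 10.675 FE [-0.1099 -0.0002 -0.    ] RE [0.1056 0.     0.0438] tilt 0.2006 yaw 0.0011 roll -0.0001 F [-0.9  0.4 -3.8] w 0.434
go [-0.113, 0, 0] 0.18 [ 0.    -0.014  0.014] [ 0.0033 -0.      0.0002]
go [-0.113, 0, 0] 0.15 [ 0.    -0.006  0.04 ] [ 0.0081 -0.      0.0002]
go [-0.116, 0, 0] 0.12 [ 0.    -0.019  0.063] [ 0.0128 -0.      0.0002]
go [-0.1175, 0, 0] 0.1 [ 0.    -0.024  0.078] [ 0.016  -0.      0.0002]
```

jog_arm([
  {"offset": [0,-0.004,0.014],"twist": [0.0033,0,0],"fingers": -1},
  {"offset": [0,-0.006,0.028],"twist": [0.0055,0,0],"fingers": -1},
  {"offset": [0,-0.006,0.04],"twist": [0.0081,0,0],"fingers": -1},
  {"offset": [0,-0.012,0.051],"twist": [0.0105,0,0],"fingers": -1},
  {"offset": [0,-0.016,0.063],"twist": [0.0128,0,0],"fingers": -1},
  {"offset": [0,-0.016,0.063],"twist": [0.0128,0,0],"fingers": -1},
])

```text
clock: 11.42
position: [0.4722, -0.222, 0.0684]
ee_rot: [2.019, 2.298, 0.138]
force: [1.1, 0.6, -1.7]
width: 0.435
gripper_force: 35.0
```

Run:
```python
from h import *
rep(); go([-.118,0,0],.1);go([-.119,0,0],.1);go([-.120,0,0],.1);go([-.1185,0,0],.08)
```

```text
t 11.425 FE [-1.148e-01 -1.000e-04 -1.000e-04] RE [0.1036 0.0002 0.0264] tilt 0.1205 yaw 0.0017 roll -0.0001 F [ 1.2  0.5 -1.7] w 0.435
go [-0.118, 0, 0] 0.1 [-0.    -0.015  0.015] [ 0.0033 -0.      0.0003]
go [-0.119, 0, 0] 0.1 [-0.    -0.022  0.014] [ 0.0033 -0.      0.0003]
go [-0.12, 0, 0] 0.1 [-0.    -0.028  0.013] [ 0.0033 -0.      0.0003]
go [-0.1185, 0, 0] 0.08 [-0.    -0.013  0.032] [ 0.0064 -0.      0.0003]
```

jog_arm([
  {"offset": [0,-0.008,0.008],"twist": [0.0017,0,0],"fingers": -1},
  {"offset": [0,-0.015,0.015],"twist": [0.0033,0,0],"fingers": -1},
  {"offset": [0,-0.02,0.014],"twist": [0.0033,0,0],"fingers": -1},
  {"offset": [0,-0.022,0.014],"twist": [0.0033,0,0],"fingers": -1},
])

```text
clock: 11.92
position: [0.4706, -0.2225, 0.0665]
ee_rot: [2.028, 2.306, 0.118]
force: [7.1, -0.1, -6.7]
width: 0.434
gripper_force: 35.0
```

Run:
```python
from h import *
rep(); go([-.119,0,0],.09);go([-.120,0,0],.09);go([-.121,0,0],.09)
```

```text
t 11.925 FE [-1.175e-01 -4.000e-04  1.000e-04] RE [ 1.013e-01 -1.000e-04  2.280e-02] tilt 0.1031 yaw 0.0014 roll -0.0005 F [ 7.  -1.  -6.7] w 0.434
go [-0.119, 0, 0] 0.09 [ 0.001 -0.006  0.011] [0.0021 0.0001 0.0002]
go [-0.12, 0, 0] 0.09 [ 0.001 -0.013  0.011] [0.0021 0.0001 0.0002]
go [-0.121, 0, 0] 0.09 [ 0.001 -0.02   0.01 ] [0.0021 0.0001 0.0002]
```

jog_arm([
  {"offset": [0,0.004,0.007],"twist": [0.0012,0,0],"fingers": -1},
  {"offset": [0,0.008,0.014],"twist": [0.0024,0,0],"fingers": -1},
  {"offset": [0,0.008,0.014],"twist": [0.0024,0,0],"fingers": -1},
])

```text
clock: 12.3
position: [0.4715, -0.2223, 0.0644]
ee_rot: [2.035, 2.315, 0.1]
force: [5.4, -0.1, -4.3]
width: 0.435
gripper_force: 35.0
```

Run:
```python
from h import *
rep()
```

```text
t 12.3 FE [-1.175e-01 -4.000e-04  1.000e-04] RE [ 0.1016 -0.      0.0191] tilt 0.0868 yaw 0.0015 roll -0.0005 F [ 5.3 -0.8 -4.3] w 0.435
```

jog_arm([
  {"offset": [0,0,0],"twist": [0,0,0],"fingers": 0.2},
  {"offset": [0,0,0],"twist": [0,0,0],"fingers": 0.6},
  {"offset": [0,0,0],"twist": [0,0,0],"fingers": 0.6},
  {"offset": [0,0,0],"twist": [0,0,0],"fingers": 0.6},
  {"offset": [0,0,0],"twist": [0,0,0],"fingers": 0.6},
])

```text
clock: 12.92
position: [0.4702, -0.2223, 0.064]
ee_rot: [2.036, 2.316, 0.098]
force: [-0.4, -0.4, -0.9]
width: 0.798
gripper_force: 0.0
```

jog_arm([
  {"offset": [0,0,-0.2],"twist": [0,0,0],"fingers": 0.6},
  {"offset": [0,0,-0.5],"twist": [0,0,0],"fingers": 0.6},
  {"offset": [0,0,-0.8],"twist": [0,0,0],"fingers": 0.6},
  {"offset": [0,0,-0.8],"twist": [0.0137,0,0],"fingers": -1},
  {"offset": [0,0,-0.8],"twist": [0.0137,0,0],"fingers": -1},
])

```text
clock: 13.55
position: [0.4614, -0.2232, 0.184]
ee_rot: [2.073, 2.36, -0.0]
force: [-0.4, 1.1, -0.2]
width: 0.63
gripper_force: 0.0
```

Run:
```python
from h import *
o=observe();print(o['clock'],o['position'],o['joints'][6],o['width'])
c=calibration('wrist');im=get_image('wrist');cv2.imwrite('pics/w4.png',im[:,:,::-1])
# predicted top corners if tilt .075, FE -.118
Ri=R.from_euler('y',-.077).as_matrix()
for q in [(-.11,.085,.008),(.11,.085,.008),(.11,-.085,.008)]:
    print(q,np.round(proj(c,B+RB@(np.array([-.1175,0,0])+Ri@(np.array(q)+[.11,0,0]))),1))
```

```text
13.55 [ 0.4614209  -0.22323297  0.18395306] 0.2535996496588752 0.6299933735884725
(-0.11, 0.085, 0.008) [136.2  97.7]
(0.11, 0.085, 0.008) [368.8  98.5]
(0.11, -0.085, 0.008) [350.3 262.4]
```

View pics/w4.png

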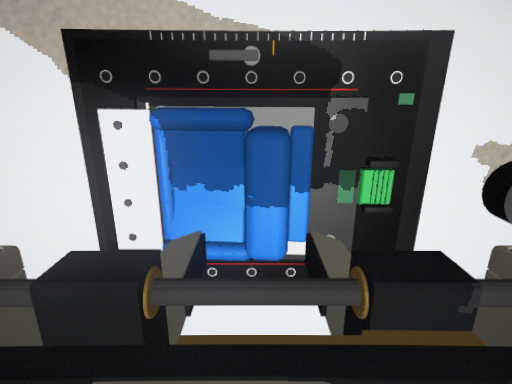

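The insert sits front under the lip (plate front corner near (148,105)) and rear edge resting at the catch (360,185), still raised. Now I turn the closed fingers 90° and move over the bare rear plate.

jog_arm([
  {"offset": [0,0.2,0],"twist": [0,0,-0.028],"fingers": -1},
  {"offset": [-0.012,0.4,0],"twist": [0,0,-0.056],"fingers": -1},
  {"offset": [-0.012,0.533,0],"twist": [0,0,-0.084],"fingers": -1},
  {"offset": [-0.012,0.533,0],"twist": [0,0,-0.112],"fingers": -1},
  {"offset": [-0.012,0.533,0],"twist": [0,0,-0.14],"fingers": -1},
  {"offset": [-0.012,0.533,0.1],"twist": [0,0,-0.168],"fingers": -1},
  {"offset": [-0.012,0.533,0.3],"twist": [0,0,-0.196],"fingers": -1},
  {"offset": [-0.012,0.533,0.5],"twist": [0,0,-0.224],"fingers": -1},
  {"offset": [-0.012,0.533,0.7],"twist": [0,0,-0.25],"fingers": -1},
  {"offset": [-0.012,0.533,0.8],"twist": [0,0,-0.25],"fingers": -1},
  {"offset": [-0.012,0.533,0.8],"twist": [0,0,-0.25],"fingers": -1},
])

```text
clock: 14.98
position: [0.5386, -0.2149, 0.0625]
ee_rot: [0.196, -3.132, -0.002]
force: [-0.8, -0.6, -0.7]
width: 0.003
gripper_force: 0.0
```

Run:
```python
from h import *
o=observe();print(o['clock'],RB.T@(np.array(o['position'])-B),o['position'][2],o['ee_rot'],o['width'],np.round(o['force'],1))
print(np.round(RB.T@R.from_rotvec(o['ee_rot']).as_matrix(),2))
```

```text
14.975 [0.07568458 0.00034591 0.05345462] 0.062454615675558205 [ 1.96094842e-01 -3.13248256e+00 -2.17705523e-03] 0.0030940997490968235 [-0.8 -0.6 -0.7]
[[-1.  0. -0.]
 [ 0.  1.  0.]
 [ 0.  0. -1.]]
```

jog_arm([
  {"offset": [0,0,0.05],"twist": [0,0,0],"fingers": -1},
  {"offset": [0,0,0.09],"twist": [0,0,0],"fingers": -1},
  {"offset": [0,0,0.11],"twist": [0,0,0],"fingers": -1},
  {"offset": [0,0,0.125],"twist": [0,0,0],"fingers": -1},
  {"offset": [0,0,0.125],"twist": [0,0,0],"fingers": -1},
])

```text
clock: 15.6
position: [0.5401, -0.2152, 0.045]
ee_rot: [0.201, -3.135, 0.0]
force: [1.7, -0.7, 2.3]
width: 0.003
gripper_force: 1.0
```

jog_arm([
  {"offset": [0,0,0.015],"twist": [0,0,0],"fingers": -1},
  {"offset": [0,0,0.03],"twist": [0,0,0],"fingers": -1},
  {"offset": [0,0,0.045],"twist": [0,0,0],"fingers": -1},
  {"offset": [0,0,0.045],"twist": [0,0,0],"fingers": -1},
])

```text
clock: 16.1
position: [0.5392, -0.2151, 0.0376]
ee_rot: [0.201, -3.133, -0.0]
force: [0.5, 0.2, -0.3]
width: 0.006
gripper_force: 0.0
```

jog_arm([
  {"offset": [0,0,0.01],"twist": [0,0,0],"fingers": -1},
  {"offset": [0,0,0.02],"twist": [0,0,0],"fingers": -1},
  {"offset": [0,0,0.025],"twist": [0,0,0],"fingers": -1},
  {"offset": [0,0,0.025],"twist": [0,0,0],"fingers": -1},
])

```text
clock: 16.6
position: [0.5395, -0.2152, 0.0344]
ee_rot: [0.201, -3.134, 0.0]
force: [-0.6, -0.2, 3.5]
width: 0.007
gripper_force: 1.6
```

jog_arm([
  {"offset": [0,0,0.006],"twist": [0,0,0],"fingers": -1},
  {"offset": [0,0,0.01],"twist": [0,0,0],"fingers": -1},
  {"offset": [0,0,0.01],"twist": [0,0,0],"fingers": -1},
])

```text
clock: 16.98
position: [0.5396, -0.2152, 0.0343]
ee_rot: [0.202, -3.134, 0.002]
force: [-7.5, 0.6, 20.3]
width: 0.004
gripper_force: 10.1
```

jog_arm([
  {"offset": [0,0,-0.2],"twist": [0,0,0],"fingers": -1},
  {"offset": [0,0,-0.5],"twist": [0,0,0],"fingers": -1},
  {"offset": [-0.3,0,-0.9],"twist": [0,0,0],"fingers": -1},
  {"offset": [0.5,0,-1],"twist": [0,0,0],"fingers": -1},
  {"offset": [0.5,0,-1],"twist": [0,0,0],"fingers": -1},
])

```text
clock: 17.6
position: [0.465, -0.2245, 0.1835]
ee_rot: [0.203, -3.135, 0.001]
force: [-0.5, -1.3, 0.3]
width: 0.002
gripper_force: 0.0
```

Run:
```python
from h import *
o=observe();print(o['clock'],o['position'],np.round(o['force'],1))
c=calibration('wrist');im=get_image('wrist')
for q in [(-.1175,.085,.008),(.1025,.085,.008),(.1025,-.085,.008),(.097,0,.0095),(.104,0,.023)]:
    print(q,np.round(proj(c,B+RB@np.array(q)),1))
cv2.imwrite('pics/w5.png',im[:,:,::-1])
```

```text
17.6 [ 0.46498187 -0.22449039  0.18350111] [-0.5 -1.3  0.3]
(-0.1175, 0.085, 0.008) [346.1  58.3]
(0.1025, 0.085, 0.008) [327.9 265.9]
(0.1025, -0.085, 0.008) [180.9 265.6]
(0.097, 0, 0.0095) [254.4 262.1]
(0.104, 0, 0.023) [254.4 274. ]
```

View pics/w5.png

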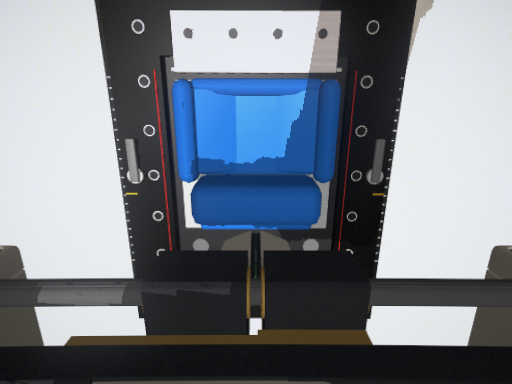

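The insert looks flat and square, with the white-line ends at (172,70) and (340,70) by the lip; the catch is hidden behind the fingers. I check it in the scene and top cameras.

Run:
```python
from h import *
S=get_image('scene');T=get_image('top')
cs=calibration('scene');ct=calibration('top')
for c in (cs,ct):
  for q in [(.097,.018,.0095),(.1045,.018,.023),(.1025,.085,.008),(.1025,-.085,.008),(-.008+.02,0,.063)]:
    print(q,np.round(proj(c,B+RB@np.array(q)),1))
a=cv2.resize(S[170:310,50:270],(800,510),interpolation=cv2.INTER_CUBIC)
cv2.imwrite('pics/s6.png',a[:,:,::-1])
for n,c,z in (('scene',cs,0.009),('top',ct,0.009)):
  for t,zz in (('front_edge',z),('rear_edge',z),('ridge',z+.0355)):
    for l in landmark_of(t,n)[:1]:
      r,k=l['at']; print(n,t,round(l['conf'],2),np.round(RB.T@(onz(c,k*512,r*384,zz)-B),4))
```

```text
(0.097, 0.018, 0.0095) [186.8 246.3]
(0.1045, 0.018, 0.023) [188.3 242.8]
(0.1025, 0.085, 0.008) [214.6 236. ]
(0.1025, -0.085, 0.008) [144.3 268.3]
(0.012, 0, 0.063) [156.  210.4]
(0.097, 0.018, 0.0095) [314.4 191.8]
(0.1045, 0.018, 0.023) [314.9 188.5]
(0.1025, 0.085, 0.008) [288.4 192.3]
(0.1025, -0.085, 0.008) [353.3 185.8]
(0.012, 0, 0.063) [329.1 224.1]
scene front_edge 0.95 [-0.1251  0.0042  0.    ]
scene rear_edge 0.83 [ 0.1062 -0.0075  0.    ]
scene ridge 0.68 [0.0195 0.0025 0.0355]
top front_edge 0.72 [-0.1241 -0.0006 -0.    ]
top rear_edge 0.86 [ 0.1021  0.0031 -0.    ]
top ridge 0.62 [ 0.0189 -0.0021  0.0355]
```

View pics/s6.png

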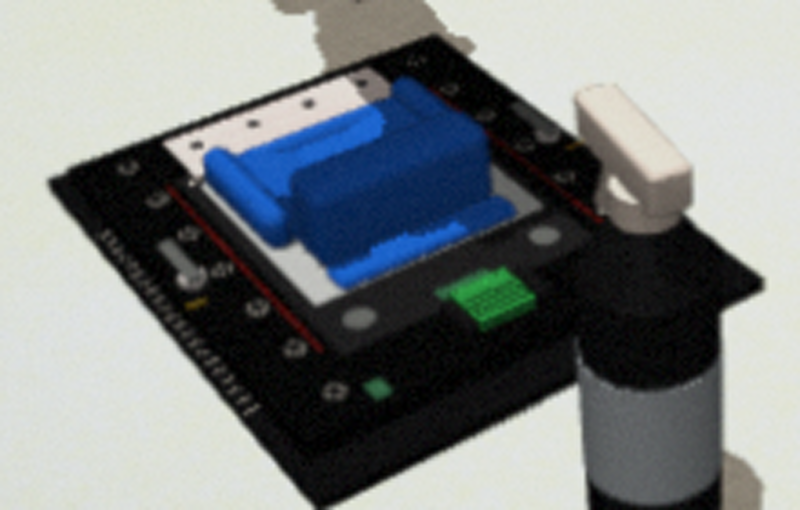

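The scene view shows the insert flat with the green catch over its rear edge. I shift back 0.1 m for one direct measurement of the catch.

jog_arm([
  {"offset": [-0.3,0,0],"twist": [0,0,0],"fingers": -1},
  {"offset": [-0.6,0,0],"twist": [0,0,0],"fingers": -1},
  {"offset": [-0.6,0,0],"twist": [0,0,0],"fingers": -1},
  {"offset": [-0.6,0,0],"twist": [0,0,0],"fingers": -1},
])

```text
clock: 18.55
position: [0.5545, -0.2126, 0.182]
ee_rot: [0.203, -3.133, -0.001]
force: [-0.5, 0.7, 0.6]
width: 0.001
gripper_force: 0.0
```

Run:
```python
from h import *
c0=np.load('w1.npy',allow_pickle=True).item()
c=calibration('wrist');im=get_image('wrist');cv2.imwrite('pics/w7.png',im[:,:,::-1])
for n,cc,I in (('before',c0,cv2.imread('pics/w1.png')),('now',c,im[:,:,::-1])):
    h=cv2.cvtColor(np.ascontiguousarray(I),cv2.COLOR_BGR2HSV); m=cv2.inRange(h,(45,150,110),(75,255,255))
    v,u=np.nonzero(m)
    P=np.array([RB.T@(onz(cc,a,b,.030)-B) for a,b in zip(u,v)])
    P=P[(abs(P[:,1])<.03)&(abs(P[:,0]-.11)<.04)]
    print(n,len(P),np.percentile(P[:,0],[2,50,98]),np.percentile(P[:,1],[2,98]))
```

```text
before 835 [0.09706741 0.11987836 0.13478454] [-0.01679014  0.01707612]
now 526 [0.10731909 0.11828672 0.13518715] [-0.01649126  0.01590201]
```

View pics/w7.png

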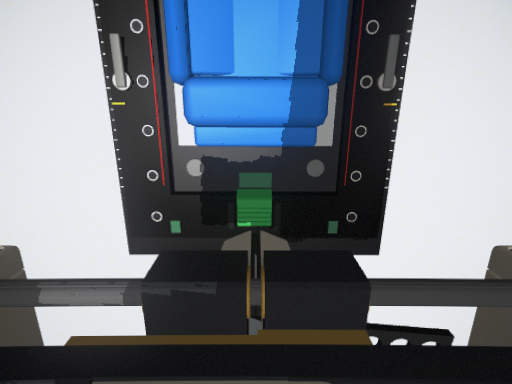

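The catch's nose is at (255,187), standing out past the rear wall line (row 192) over the plate. Its back end hasn't moved since the start (0.135 m), so it has sprung back. Handing in.

```bash
python3 -c "
from cell import *
print(sign_off())"
```

```text
the job is handed in; nothing more can be done
None
```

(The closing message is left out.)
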